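# Pass a chocolate bar to the customer's edge of the serving ledge

## Task

Slide the chocolate bar across the serving ledge with your fingertips until about 3 cm of it sticks out over the customer's edge, with its long side parallel to that edge, so that the customer can get hold of it. Keep it flat on the ledge all the way: do not pick it up or let it tip off, and do not disturb the jar, the can or the bottle standing on the ledge.

Things in the scene. Friction and masses are not known exactly. Their poses are not given: they have to be found in the camera images.
- bar: the chocolate bar: flat stiff pack, 92 mm (own x) by 200 mm (own y) by 12 mm thick (z), about 0.2 kg, red sleeve with gold ends, lying flat and loose on the serving ledge. Origin: centre of its underside. At the start its x axis points to the customer's edge, askew by up to 20 degrees, so its long sides face the robot and the customer; all of it is on the ledge.
- ledge_edge (a point): middle of the customer's (far) top edge of the serving ledge: a level fixed grey steel shelf, 280 mm deep, 900 mm wide, its top 100 mm above the counter. The point is at the height of the top face. x is level and points out over the edge to the customer, square to the edge; y runs along the edge; z up. The top reaches from x = -280 mm to 0 and y = -450 to 450 mm in this frame.
- pickles: green glass jar with a green lid, 72 mm in diameter, 120 mm tall, standing loose on the ledge beside the bar; origin at the centre of its underside. To be left alone.
- can: food can with a yellow label, 66 mm in diameter, 100 mm tall, standing loose on the ledge beside the bar; origin at the centre of its underside. To be left alone.
- ketchup: red bottle with a white cap, 60 mm in diameter, 170 mm tall, standing loose on the ledge beside the bar; origin at the centre of its underside. To be left alone.
Mind the look-alikes: they are no part of the job. There is more than one size of the bar; the one meant has the size given above.

How it is judged:
At the end, for the whole second after the job is handed in: The bar lies flat and at rest on the ledge, 30 mm of its 92 mm width (give or take 8 mm) beyond the customer's edge, measured at its middle, its long side parallel to the edge within 0.12 rad (7 degrees), all of its length on the ledge (x of bar in the frame of ledge_edge between -0.024 and -0.008 m and angle between the x axis of bar and the x axis of ledge_edge, either way round below 0.12 rad and y of bar in the frame of ledge_edge between -0.35 and 0.35 m and z of bar in the frame of ledge_edge between -0.004 and 0.004 m and angle between bar's own z axis and vertical below 0.05 rad and linear speed of bar below 0.01 m/s); the robot touches nothing.
It fails at once if the bar is lifted off the ledge or stood on its side (z of bar in the frame of ledge_edge above 0.01 m or angle between bar's own z axis and vertical above 0.2 rad).
It fails at once if the bar falls off the ledge (z of bar in the frame of ledge_edge below -0.03 m).
It fails at once if the jar, the can or the bottle is shifted by more than 15 mm or tipped (distance of any of pickles, can, ketchup from where it was at the start of the episode above 0.015 m or angle between any of pickles, can, ketchup's own z axis and vertical above 0.2 rad).
It also fails if it takes over 45 s, if anything falls off the work surface, if the arm or the gripper's body presses on something with over 40 N, if the wrist force passes 120 N, or if a joint passes its speed limit or range.

## Robot

A 7-joint arm with a two-finger parallel gripper is mounted at the origin on the work surface. World frame = base frame: x ahead of the robot, y to its left, z up, the work surface at z = 0. Lengths are in m, angles in rad, forces in N, time in s.
With the tool pointing down it reaches from about 0.425 to 0.95 m from the base axis. Payload 16.7 kg.
Tool frame: the origin (TCP) lies at the very end of the fingers, on their centre line; the grasp point (between the pads) lies 19 mm behind it (bot.hold_point_z is the distance from the TCP to the grasp point, in m); z points along the fingers, y is the line along which they close (so a half turn about z gives the same grasp; the last joint's range is limited). The gripper opens to 94 mm and grips with 3 to 60 N. Pads are 16 mm wide; open, the fingers measure 119 mm over their backs; the gripper's body (75 mm by 177 mm) begins 78 mm behind the grasp point.
Start: joints at [-1.25, 0.426, 0.074, 1.606, -0.034, 1.111, -0.067], TCP at [0.306, 0.602, 0.205] pointing down, gripper open.
Joint ranges: [-2.85, 2.85], [-0.5, 2.14], [-1.23, 1.37], [0.21, 2.46], [-1.02, 4.16], [0.16, 2.05], [-2.73, 2.73]. Speed limits (rad/s): [1.89, 1.89, 2.39, 2.39, 3.01, 3.01, 3.01].

## Interface

Orientations are given as [roll, pitch, yaw] about the fixed x, y, z axes, in that order (R = Rz(yaw) Ry(pitch) Rx(roll)).
In Python, from workcell import observe, read_camera, camera_model, order, bot gives the robot as it stands.
- The arm moves only by the tool arm_command, never from a script. Its arguments are lists of equal length, an entry for each row: "translation": the shift along the tool's x, y, z as a fraction of full scale, a list of three; "angular": the turn, a rotation vector about the tool's x, y, z as a fraction of full scale, a list of three; "grip": the finger opening in mm, from 0 to 94. In form: {"translation": [[x, y, z], ...], "angular": [[rx, ry, rz], ...], "grip": [grip, ...]}. A call has 1 to 5 rows; each row is the pose to reach, as a shift and turn from the pose commanded when the call began, along the tool's axes at that moment; what a row does not reach only later rows make up. Full scale, the value 1, is 150 mm for a shift and 0.5 rad for a turn. A row lasts 1/12 s, in which the tool goes at most 41.7 mm and 7.16 degrees, less where a joint would pass 70% of its speed; a pose out of reach is approached as far as the arm can. A call with a number of a shift or a turn outside -1 to 1 is refused whole. A call with a gripper value outside its range is refused whole. The fingers move at their own pace and stop on an object; "newtons" is the grip in N (left out, the last holds). Time passes only in rows, so rows that repeat a pose let the fingers close. It gives the time, the measured TCP pose, the force, the opening and the grip force at its end, in the units of the state.
- observe(): the state, without advancing time (a new reading comes with each control period).
- read_camera(name): name is "scene" or "top"; returns (picture, depth): 384x512x3 uint8, red, green, blue; 384x512 float32, m along the optical axis (not along the pixel's ray), 0 where there is no reading.
- camera_model(name): a dict with "camera_matrix" (3x3 intrinsics, pixels), "T" (4x4, takes a point from camera to world coordinates). Camera axes: x right, y down, z forward; pixel columns grow to the right and rows downward; lengths in m; the calibration is good to about 2 mm. A picture is of the moment at which its call begins. camera_model takes no time and is no camera call.
- order.hand_in(): hands the job in; it is judged then, once.
The state is a dict: "time_s": time; "qpos": joint angles; "qd": joint speeds; "effort": joint torques, N m; "position": TCP position; "eef_rot": TCP orientation; "wrist_force": force on the tool from outside, world axes, zero at the start; "wrist_torque": the same for the moment, N m; "grip_width": opening from 0.0 (shut) to 1.0 (fully open); "grip_force": force on a finger pad.
Only numpy, scipy, OpenCV 4.12 (cv2) and the standard library are available. Lean on these libraries where they do the work, as an engineer would, in place of code of your own. Each camera call takes 0.05 s, during which the arm holds its last target. There are 200 camera calls.

## Working session

There is one attempt and no reset: what is moved stays moved. The work goes in short steps, Python scripts to look and compute and a tool call to move; the robot and the scene stay as the last step left them, time stands still between calls to the robot, and variables do not carry over. Pictures are saved under pics/ and viewed, at most 10 in all, crops included, and the job is handed in when it is done.

Besides the shell and the picture viewer there is one more tool, called as name(argument=value, ...), one argument or row to a line, values as JSON. arm_command: Moves the arm, as the interface text tells. Shift numbers are shares of 150 mm and turn numbers shares of 0.5 rad, none past 1 either way. Its arguments: {"type":"object","properties":{"translation":{"type":"array"},"angular":{"type":"array"},"grip":{"type":"array"},"newtons":{"type":"number"}},"required":["translation","angular","grip"]}

```bash
mkdir -p pics; python3 - <<'E'
from workcell import observe, read_camera, camera_model, order, bot
import cv2, numpy as np
for n in ("scene","top"):
    p,d=read_camera(n); np.savez(f"{n}0.npz",p=p,d=d)
    cv2.imwrite(f"pics/{n}0.png",p[:,:,::-1]); print(camera_model(n))
s=observe(); print(s)
E
```

```text
{'camera_matrix': array([[353.33094742,   0.        , 253.05623665],
       [  0.        , 353.33094742, 189.7065394 ],
       [  0.        ,   0.        ,   1.        ]]), 'T': array([[ 0.68339901,  0.43550268, -0.58592082,  1.02970514],
       [ 0.73002844, -0.40225117,  0.55249659, -0.40203751],
       [ 0.00492642, -0.80531448, -0.59282739,  0.62321873],
       [ 0.        ,  0.        ,  0.        ,  1.        ]])}
{'camera_matrix': array([[428.0500897 ,   0.        , 256.65877898],
       [  0.        , 428.0500897 , 184.79548884],
       [  0.        ,   0.        ,   1.        ]]), 'T': array([[ 0.00823055, -0.99544343,  0.09499804,  0.39740632],
       [-0.99990868, -0.00921122, -0.00988909,  0.07720557],
       [ 0.01071907, -0.09490797, -0.99542834,  1.17726327],
       [ 0.        ,  0.        ,  0.        ,  1.        ]])}
{'time_s': 0.1, 'qpos': array([-1.24952167,  0.42667185,  0.0738417 ,  1.60654379, -0.03408304,
        1.11077948, -0.06707697]), 'qd': array([ 0.00072351, -0.00278603,  0.00016512, -0.00128222,  0.00058777,
       -0.00146695, -0.00010273]), 'effort': array([ 9.32693220e-03, -9.37457585e+01,  3.67724776e+00, -4.55031538e+01,
       -4.87357518e-02,  1.69193675e-02,  1.79582235e-04]), 'position': array([0.30600978, 0.6012104 , 0.20484336]), 'eef_rot': array([-3.14045261e+00,  9.10577496e-05,  2.67082725e+00]), 'wrist_force': array([-0.24208277, -0.39528319,  0.29884673]), 'wrist_torque': array([-0.01754856, -0.00090202, -0.00622823]), 'grip_force': 0.0, 'grip_width': 0.9999071021194925}
```

View pics/top0.png

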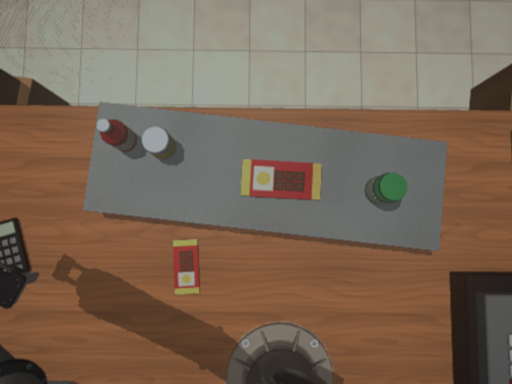

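View pics/scene0.png

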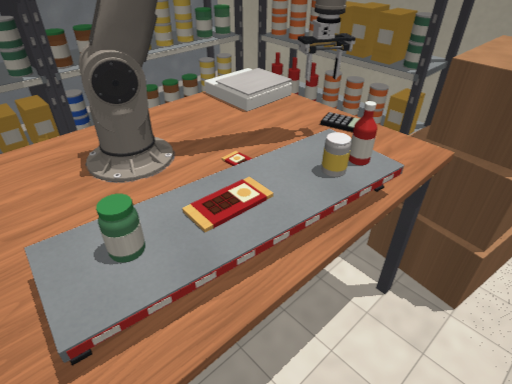

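The top view shows two bars. One lies on the ledge at about (281,180), 80 px long. A smaller one lies on the counter at (186,267), about 55 px long. The one on the ledge fits the description (200 mm, on the ledge). I'll measure it and confirm it in a crop.

```bash
cat > h.py <<'E'
import cv2, numpy as np
from workcell import observe, read_camera, camera_model, order, bot
def plane(n,uv,z):
    m=camera_model(n);K,T=m["camera_matrix"],m["T"]
    r=np.c_[np.asarray(uv,float),np.ones(len(uv))]@np.linalg.inv(K).T@T[:3,:3].T
    return (T[:3,3]+r*((z-T[2,3])/r[:,2])[:,None])[:,:2]
def cloud(n,d):
    m=camera_model(n);K,T=m["camera_matrix"],m["T"]
    v,u=np.mgrid[:384,:512]
    c=np.stack([(u-K[0,2])/K[0,0]*d,(v-K[1,2])/K[1,1]*d,d],-1)
    return c@T[:3,:3].T+T[:3,3]
def barmask(p):
    h=cv2.cvtColor(p,cv2.COLOR_RGB2HSV)
    m=((h[...,1]>130)&(h[...,2]>60)&((h[...,0]<35)|(h[...,0]>170))).astype(np.uint8)
    return m
def rect(pts):
    (c,s,a)=cv2.minAreaRect(pts.astype(np.float32)*1000); 
    return np.round(c,1),np.round(s,1),round(a,2),cv2.boxPoints((c,s,a)).round(0).tolist()
def bar(p,d,n="top",box=(215,140,345,225)):
    x0,y0,x1,y1=box; m=np.zeros((384,512),np.uint8); m[y0:y1,x0:x1]=barmask(p)[y0:y1,x0:x1]
    c=max(cv2.findContours(m,cv2.RETR_EXTERNAL,cv2.CHAIN_APPROX_NONE)[0],key=cv2.contourArea)[:,0]
    return rect(plane(n,c,.112))
E
python3 - <<'E'
from h import *
z=np.load("top0.npz");p,d=z["p"],z["d"];w=cloud("top",d)
print("bar",bar(p,d))
m=((d>0)&(w[...,2]>.09)&(w[...,2]<.12)&(w[...,0]>.4)).astype(np.uint8)
c=max(cv2.findContours(m,cv2.RETR_EXTERNAL,cv2.CHAIN_APPROX_NONE)[0],key=cv2.contourArea)[:,0]
print("ledge",rect(plane("top",c,.1)))
print("z ledge",np.median(w[150:170,190:230,2]),"z bar",np.median(w[170:190,265:300,2]))
t=(w[...,2]>.15)&(w[...,0]>.4)&(d>0)
n,l,s,_=cv2.connectedComponentsWithStats(t.astype(np.uint8))
for i in range(1,n):
    if s[i,4]>60: print(s[i],w[l==i].mean(0).round(3),w[l==i].min(0).round(3),w[l==i].max(0).round(3))
cv2.imwrite("pics/crop.png",cv2.resize(p[130:310,150:350,::-1],None,fx=3.5,fy=3.3))
E
```

```text
bar (array([513.6,   6. ]), array([156.7,  90.2]), 87.23, [[465.0, -70.0], [555.0, -74.0], [562.0, 82.0], [472.0, 86.0]])
ledge (array([525.8,  41.4]), array([898.6, 279.6]), 83.96, [[339.0, -391.0], [618.0, -420.0], [712.0, 473.0], [434.0, 503.0]])
z ledge 0.0998858729401425 z bar 0.11249965325158107
[ 96 119  37  30 768] [0.605 0.391 0.217] [0.581 0.371 0.15 ] [0.64  0.428 0.273]
[142 126  31  31 724] [0.591 0.3   0.194] [0.562 0.272 0.15 ] [0.626 0.334 0.205]
[369 172  38  32 936] [ 0.487 -0.231  0.207] [ 0.453 -0.271  0.151] [ 0.525 -0.204  0.226]
```

View pics/crop.png

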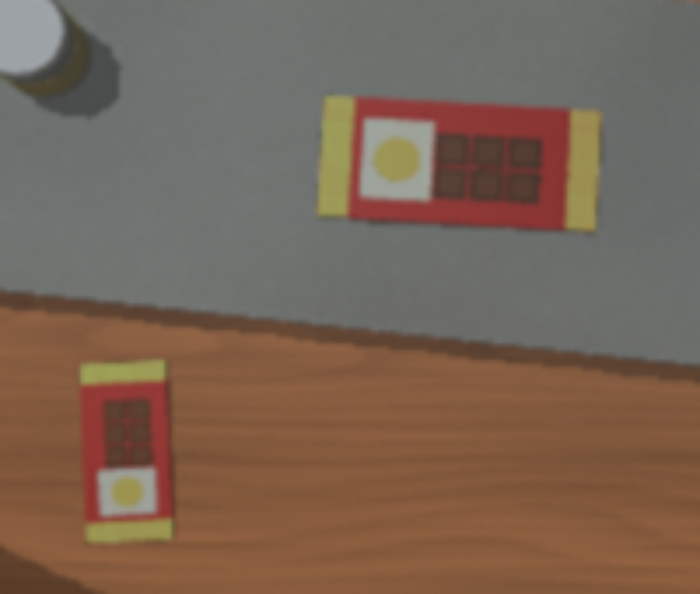

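The crop confirms it: the ledge bar's gold ends lie within the ledge, and it is clearly the bigger pack. My contour missed the gold ends, so I'll refit with depth and plan the approach.

```bash
cat >> h.py <<'E'
from scipy.spatial.transform import Rotation as R
YAW=3.036; U=np.array([.9945,-.1051]); V=np.array([.1051,.9945]); E0=np.array([.665,.0265])
def led(a): a=np.asarray(a)-E0; return a@U*1000,a@V*1000
def bar2(p,d):
    h=cv2.cvtColor(p,cv2.COLOR_RGB2HSV); w=cloud("top",d); q=np.stack([(w[...,:2]-E0)@U,(w[...,:2]-E0)@V],-1)
    m=((h[...,1]>75)&((h[...,0]<38)|(h[...,0]>165))&(w[...,2]>.103)&(w[...,2]<.122)&(abs(q[...,1])<.2)&(q[...,0]>-.27)&(q[...,0]<.08)).astype(np.uint8)
    c=max(cv2.findContours(m,cv2.RETR_EXTERNAL,cv2.CHAIN_APPROX_NONE)[0],key=cv2.contourArea)[:,0]
    a=plane("top",c,.112); r=rect(a); print("bar",r,"ledge frame",led(r[0]/1000)); return r
def go(x,y,z,yaw=YAW):
    s=observe(); A=R.from_euler("xyz",s["eef_rot"]); B=R.from_euler("xyz",[np.pi,0,yaw])
    print("pos",s["position"].round(4),"rpy",s["eef_rot"].round(4),"t",s["time_s"],"F",s["wrist_force"].round(1))
    print("shift",(A.inv().apply(np.array([x,y,z])-s["position"])/.15).round(3),"turn",((A.inv()*B).as_rotvec()/.5).round(3))
E
python3 - <<'E'
from h import *
z=np.load("top0.npz"); bar2(z["p"],z["d"])
go(.437,.015,.2)
E
```

```text
bar (array([514.4,   6.4]), array([199.3,  93.3]), 87.06, [[463.0, -91.0], [556.0, -96.0], [566.0, 104.0], [473.0, 108.0]]) ledge frame (np.float64(-147.65919000000005), np.float64(-35.81751000000001))
pos [0.306  0.6012 0.2048] rpy [-3.1405e+00  1.0000e-04  2.6708e+00] t 0.1 F [-0.2 -0.4  0.3]
shift [-2.551 -3.087  0.036] turn [-0.002 -0.    -0.73 ]
```

arm_command(
  translation=[
    [-0.8,-1,0],
    [-0.8,-1,0],
    [-0.8,-1,0],
    [-0.8,-1,0],
    [-0.8,-1,0],
  ],
  angular=[
    [0,0,-0.73],
    [0,0,-0.73],
    [0,0,-0.73],
    [0,0,-0.73],
    [0,0,-0.73],
  ],
  grip=[94,94,94,94,94],
)

```text
time_s: 0.52
position: [0.3459, 0.4091, 0.2052]
eef_rot: [-3.14, -0.0, 3.034]
wrist_force: [0.6, 1.1, 0.6]
grip_width: 0.998
grip_force: 0.0
```

```bash
python3 -c "
from h import *
go(.440,.014,.2)"
```

```text
pos [0.3459 0.4091 0.2052] rpy [-3.1402e+00 -1.0000e-04  3.0341e+00] t 0.5167 F [0.6 1.1 0.6]
shift [-0.906 -2.551  0.038] turn [-0.003 -0.    -0.004]
```

arm_command(
  translation=[
    [-0.36,-1,0],
    [-0.36,-1,0],
    [-0.36,-1,0],
    [-0.36,-1,0],
    [-0.36,-1,0],
  ],
  angular=[
    [0,0,0],
    [0,0,0],
    [0,0,0],
    [0,0,0],
    [0,0,0],
  ],
  grip=[94,94,94,94,94],
)

```text
time_s: 0.93
position: [0.3842, 0.2522, 0.2055]
eef_rot: [-3.14, -0.0, 3.029]
wrist_force: [0.5, -0.8, -0.2]
grip_width: 1.0
grip_force: 0.0
```

arm_command(
  translation=[
    [-0.36,-1,0],
    [-0.36,-1,0],
    [-0.36,-1,0],
    [-0.36,-1,0],
    [-0.36,-1,0],
  ],
  angular=[
    [0,0,0],
    [0,0,0],
    [0,0,0],
    [0,0,0],
    [0,0,0],
  ],
  grip=[94,94,94,94,94],
)

```text
time_s: 1.35
position: [0.4215, 0.0978, 0.2056]
eef_rot: [-3.141, 0.0, 3.029]
wrist_force: [-0.3, -0.5, -0.5]
grip_width: 1.0
grip_force: 0.0
```

```bash
python3 -c "
from h import *
go(.440,.014,.2)"
```

```text
pos [0.4215 0.0978 0.2056] rpy [-3.1410e+00  2.0000e-04  3.0291e+00] t 1.35 F [-0.3 -0.5 -0.5]
shift [-0.185 -0.541  0.037] turn [-0.001  0.    -0.014]
```

arm_command(
  translation=[
    [-0.18,-0.54,0],
    [-0.18,-0.54,0],
    [-0.18,-0.54,0.4],
    [-0.18,-0.54,0.4],
    [-0.18,-0.54,0.4],
  ],
  angular=[
    [0,0,-0.01],
    [0,0,-0.01],
    [0,0,-0.01],
    [0,0,-0.01],
    [0,0,-0.01],
  ],
  grip=[94,94,94,94,94],
)

```text
time_s: 1.77
position: [0.4369, 0.0193, 0.1425]
eef_rot: [-3.139, -0.005, 3.039]
wrist_force: [-0.9, 0.4, 0.1]
grip_width: 1.001
grip_force: 0.0
```

```bash
python3 -c "
from h import *
p,d=read_camera('top'); cv2.imwrite('pics/top1.png',p[100:300,150:420,::-1].repeat(2,0).repeat(2,1))
p,d=read_camera('scene'); cv2.imwrite('pics/sc1.png',p[:,:,::-1])
go(.440,.014,.105)"
```

```text
pos [0.4388 0.0204 0.1456] rpy [-3.1407e+00 -1.3000e-03  3.0408e+00] t 1.8667 F [ 0.1  0.3 -0.7]
shift [-0.012 -0.041  0.271] turn [-0.002 -0.003  0.01 ]
```

View pics/sc1.png

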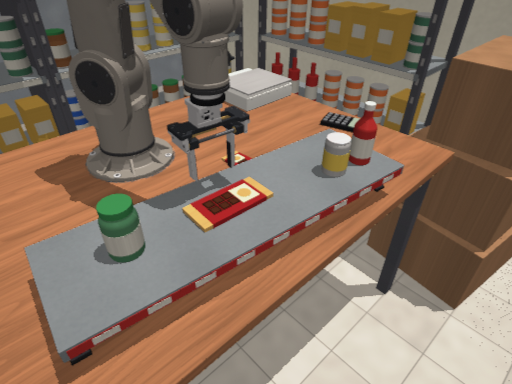

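The scene view shows both fingertips behind the bar's robot-side long edge, at about (193,178) and (232,162), with a clear gap. I'll lower to 5 mm above the ledge.

arm_command(
  translation=[
    [0,-0.04,0.15],
    [0,-0.04,0.27],
    [0,-0.04,0.27],
    [0,-0.04,0.27],
  ],
  angular=[
    [0,0,0.01],
    [0,0,0.01],
    [0,0,0.01],
    [0,0,0.01],
  ],
  grip=[94,94,94,94],
)

```text
time_s: 2.2
position: [0.4387, 0.0148, 0.1059]
eef_rot: [-3.142, -0.0, 3.036]
wrist_force: [0.3, 0.0, 0.4]
grip_width: 1.0
grip_force: 0.0
```

```bash
python3 -c "
from h import *
go(*(E0+-.070*U+-.036*V),.105); print(led(observe()['position'][:2]))"
```

```text
pos [0.4387 0.0148 0.1059] rpy [-3.1415e+00 -2.0000e-04  3.0364e+00] t 2.2 F [0.3 0.  0.4]
shift [-1.025 -0.004  0.006] turn [-0.    -0.     0.001]
(np.float64(-223.7795069216364), np.float64(-35.431385069183044))
```

arm_command(
  translation=[
    [-0.06,0,0],
    [-0.12,0,0],
    [-0.16,0,0],
    [-0.2,0,0],
    [-0.24,0,0],
  ],
  angular=[
    [0,0,0],
    [0,0,0],
    [0,0,0],
    [0,0,0],
    [0,0,0],
  ],
  grip=[94,94,94,94,94],
)

```text
time_s: 2.62
position: [0.4751, 0.0105, 0.1053]
eef_rot: [3.141, 0.0, 3.036]
wrist_force: [-1.0, -0.8, 1.7]
grip_width: 1.001
grip_force: 1.0
```

arm_command(
  translation=[
    [-0.05,0,0],
    [-0.1,0,0],
    [-0.15,0,0],
    [-0.2,0,0],
    [-0.24,0,0],
  ],
  angular=[
    [0,0,0],
    [0,0,0],
    [0,0,0],
    [0,0,0],
    [0,0,0],
  ],
  grip=[94,94,94,94,94],
)

```text
time_s: 3.03
position: [0.5109, 0.0066, 0.1049]
eef_rot: [-3.141, -0.0, 3.036]
wrist_force: [-1.9, 0.3, 1.1]
grip_width: 0.999
grip_force: 1.0
```

```bash
python3 -c "
from h import *
p,d=read_camera('top'); cv2.imwrite('pics/top2.png',p[90:290,150:420,::-1].repeat(2,0).repeat(2,1))
try: bar2(p,d)
except Exception as e: print(e)
go(*(E0+-.070*U+-.036*V),.105); print(led(observe()['position'][:2]))"
```

```text
bar (array([589.7,  79.3]), array([32.6, 59.7]), 84.16, [[558.0, 66.0], [618.0, 60.0], [621.0, 92.0], [562.0, 99.0]]) ledge frame (np.float64(-80.43513000000003), np.float64(44.59557))
pos [0.5119 0.0065 0.105 ] rpy [-3.1414e+00  9.0000e-04  3.0357e+00] t 3.0833 F [ 0.6 -0.4  0.9]
shift [-0.534 -0.     0.   ] turn [-0.     0.002 -0.001]
(np.float64(-150.14974012418955), np.float64(-35.95015188370714))
```

View pics/top2.png

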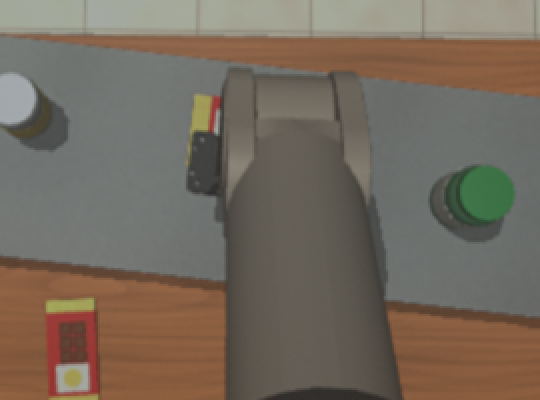

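The arm hides most of the bar from above. The gold left end shows at about (200,125) in the crop, with its far edge at ledge x≈-50 mm, which puts it 100 mm ahead of the TCP as expected. I'll push on and stop slightly short.

arm_command(
  translation=[
    [-0.05,0,0],
    [-0.1,0,0],
    [-0.15,0,0],
    [-0.2,0,0],
    [-0.25,0,0],
  ],
  angular=[
    [0,0,0],
    [0,0,0],
    [0,0,0],
    [0,0,0],
    [0,0,0],
  ],
  grip=[94,94,94,94,94],
)

```text
time_s: 3.5
position: [0.5481, 0.0027, 0.105]
eef_rot: [-3.142, -0.0, 3.036]
wrist_force: [-1.3, 0.1, 1.1]
grip_width: 1.002
grip_force: 0.8
```

arm_command(
  translation=[
    [-0.05,0,0],
    [-0.1,0,0],
    [-0.15,0,0],
    [-0.19,0,0],
    [-0.22,0,0],
  ],
  angular=[
    [0,0,0],
    [0,0,0],
    [0,0,0],
    [0,0,0],
    [0,0,0],
  ],
  grip=[94,94,94,94,94],
)

```text
time_s: 3.92
position: [0.5809, -0.0009, 0.1049]
eef_rot: [-3.141, -0.0, 3.036]
wrist_force: [-1.5, 0.6, 1.8]
grip_width: 1.0
grip_force: 1.0
```

```bash
python3 -c "
from h import *
p,d=read_camera('scene'); cv2.imwrite('pics/sc2.png',cv2.resize(p[110:310,120:380,::-1],None,fx=3,fy=3,interpolation=cv2.INTER_CUBIC))
go(*(E0+-.070*U+-.036*V),.105); print(led(observe()['position'][:2]))"
```

```text
pos [ 0.5815 -0.0009  0.105 ] rpy [-3.1414e+00  6.0000e-04  3.0357e+00] t 3.9667 F [-0.6  1.   0.9]
shift [-0.068  0.    -0.   ] turn [-0.     0.001 -0.001]
(np.float64(-80.14600982007987), np.float64(-36.04038730249032))
```

View pics/sc2.png

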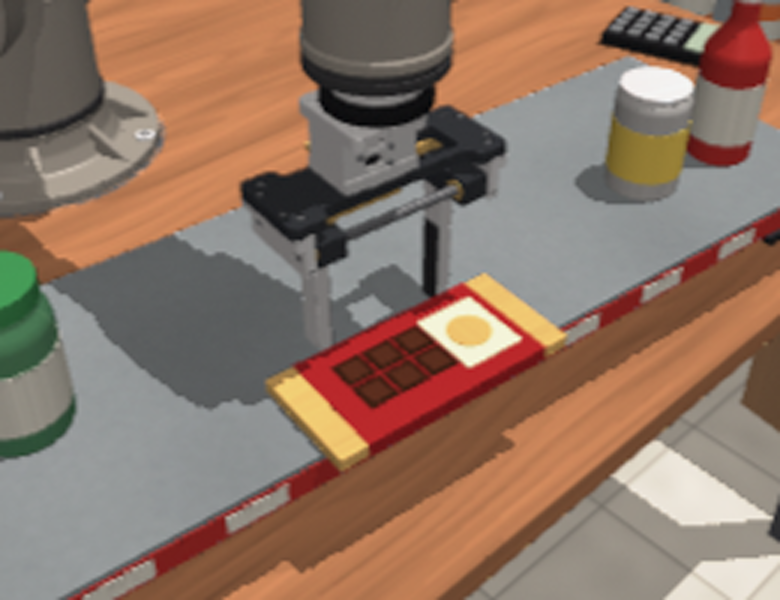

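The scene crop shows the bar flat, straight and partly over the edge. Its top corners are at about (275,383), (343,458), (562,342) and (483,276). I'll check the overhang.

```bash
python3 -c "
from h import *
f=lambda a,z: np.c_[led(plane('scene',np.array(a)/3+[120,110],z))].round(1)
print(f([(275,383),(343,460),(562,342),(483,276)],.112)); print(f([(225,515),(320,465),(600,315),(770,213)],.1))
p,d=read_camera('top');w=cloud('top',d);m=((d>0)&(w[...,2]>.09)&(w[...,2]<.105)&(w[...,0]>.4)).astype(np.uint8)
"
```

```text
[[ -62.8 -135.9]
 [  22.3 -138.1]
 [  24.8   51.5]
 [ -67.3   56. ]]
[[   6.4 -215.5]
 [   7.9 -146.5]
 [  11.   106.5]
 [   3.3  322.6]]
```

arm_command(
  translation=[
    [-0.03,0,0],
    [-0.05,0,0],
    [-0.06,0,0],
    [-0.06,0,0],
  ],
  angular=[
    [0,0,0],
    [0,0,0],
    [0,0,0],
    [0,0,0],
  ],
  grip=[94,94,94,94],
)

```text
time_s: 4.35
position: [0.5894, -0.0017, 0.105]
eef_rot: [-3.142, 0.0, 3.036]
wrist_force: [0.2, -0.1, 0.1]
grip_width: 1.002
grip_force: 0.0
```

arm_command(
  translation=[
    [0.1,0,0],
    [0.35,0,0],
    [0.6,0,0],
    [0.8,0,0],
    [0.9,0,0],
  ],
  angular=[
    [0,0,0],
    [0,0,0],
    [0,0,0],
    [0,0,0],
    [0,0,0],
  ],
  grip=[94,94,94,94,94],
)

```text
time_s: 4.77
position: [0.4513, 0.0127, 0.1047]
eef_rot: [3.141, -0.002, 3.036]
wrist_force: [1.1, -0.6, 0.5]
grip_width: 0.997
grip_force: 0.0
```

```bash
python3 -c "
from h import *
p,d=read_camera('top'); bar2(p,d)
cv2.imwrite('pics/top3.png',cv2.resize(p[90:260,150:400,::-1],None,fx=3,fy=3))
w=cloud('top',d);m=((d>0)&(w[...,2]>.09)&(w[...,2]<.105)).astype(np.uint8)
u=np.r_[170:235,335:420]; v=[np.flatnonzero(m[100:,c])[0]+100-.5 for c in u]
print('edge',[x.round(1)[::15] for x in led(plane('top',np.c_[u,v],.1))], led(plane('top',np.c_[u,v],.1))[0].mean())
print(observe()['position'],led(observe()['position'][:2]))
"
```

```text
bar (array([643.7, -10. ]), array([199.6,  94.3]), 84.16, [[587.0, -104.0], [680.0, -114.0], [701.0, 85.0], [607.0, 94.0]]) ledge frame (np.float64(-17.346699999999984), np.float64(-38.537879999999994))
edge [array([-0.7, -1.4,  0.5, -0.3, -1. , -0.6, -1.3,  0.5, -0.2, -0.9]), array([ 265.4,  226.5,  188. ,  149.2,  110.4, -186.6, -225.4, -263.9,
       -302.7, -341.5])] -0.23412146266338354
[0.45013996 0.01277845 0.10475241] (np.float64(-212.2361748442485), np.float64(-36.22787617050143))
```

View pics/top3.png

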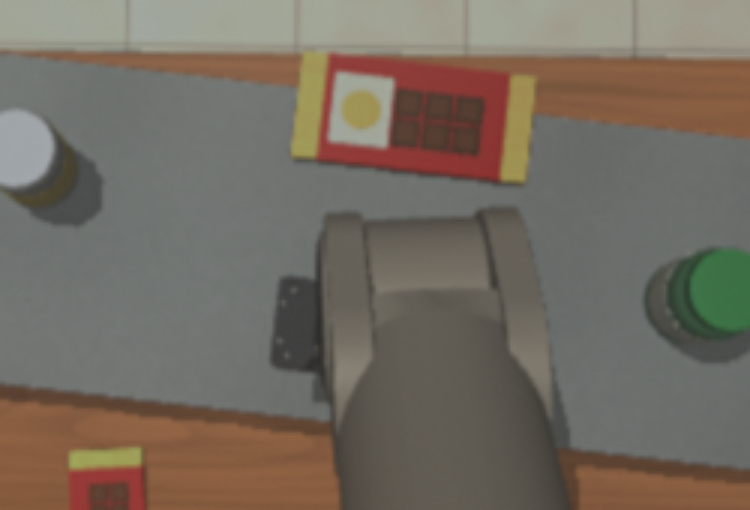

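The top view shows the bar parallel to the edge (corners at about (295,155) and (535,80)), with its centre at -17 mm, so it overhangs about 29 mm and is within 0.3° of parallel. The fingers are well clear. I'll raise a little and hand in.

arm_command(
  translation=[
    [0,0,-0.15],
    [0,0,-0.3],
    [0,0,-0.3],
    [0,0,-0.3],
  ],
  angular=[
    [0,0,0],
    [0,0,0],
    [0,0,0],
    [0,0,0],
  ],
  grip=[94,94,94,94],
)

```text
time_s: 5.15
position: [0.4559, 0.0129, 0.151]
eef_rot: [3.14, 0.003, 3.036]
wrist_force: [-0.2, -0.1, -0.5]
grip_width: 1.001
grip_force: 0.0
```

```bash
python3 -c "
from h import *
p,d=read_camera('top'); bar2(p,d); print(order.hand_in())"
```

```text
bar (array([643.6,  -9.9]), array([199.5,  94.5]), 83.97, [[586.0, -104.0], [680.0, -114.0], [701.0, 84.0], [607.0, 94.0]]) ledge frame (np.float64(-17.456659999999975), np.float64(-38.44894))
the job is handed in; nothing more can be done
None
```

The chocolate bar now sticks out about 29 mm over the customer's edge, flat and parallel to it by the last top-camera measurement; the arm never went near the jar, can or bottle, and the job is handed in (no verdict came back).

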